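# Nest the soil scoops and hold the case lid open

### The job

The three measuring scoops on the glass plate are ready to go back into their case: nest them there on the plate, the medium one in the large one and the small one in the medium one, each standing flat on the floor of the next; the handles may point any way. Then lift the lid of the case (it has a bow handle in front) and hold it open at 60 degrees (give or take 8), so that a colleague can put the nest away; the lid falls shut if let go, so finish while still holding it, at rest, with nothing else propping it. Leave the spatula and the tin lid on the plate where they lie.

Things in the scene. Friction and masses are not known exactly. Their poses are not given: they have to be found in the camera images.
- plate: Fixed glass working plate lying on the bench, 300 mm (its x) by 360 mm (its y), 10 mm thick. Origin: centre of its underside, on the bench; z up. It may stand left or right of the robot's centre line, the case on the other side.
- scoop_large: The largest of three steel scoops: round cup, straight wall, outer diameter 90 mm, wall 3, floor 4, height 46, about 140 g (+-30 percent). A flat handle, 12 mm wide, 5 thick, sticks out level along its own +x, top flush with the rim, ending 95 mm from the cup's axis; at the start it points roughly to the robot. Origin: centre of the underside; z up.
- scoop_medium: The middle one of three steel scoops: round cup, straight wall, outer diameter 66 mm, wall 3, floor 4, height 48, about 90 g (+-30 percent). A flat handle, 12 mm wide, 5 thick, sticks out level along its own +x, top flush with the rim, ending 88 mm from the cup's axis; at the start it points roughly to the robot. Origin: centre of the underside; z up.
- scoop_small: The smallest of three steel scoops: round cup, straight wall, outer diameter 44 mm, wall 3, floor 4, height 50, about 60 g (+-30 percent). A flat handle, 12 mm wide, 5 thick, sticks out level along its own +x, top flush with the rim, ending 84 mm from the cup's axis; at the start it points roughly to the robot. Origin: centre of the underside; z up. Nested, a handle passes 1 mm over the outer rim.
- case: Fixed grey storage case, open-topped box 200 mm (its x) by 220 mm (its y) by 100 mm high, closed by a hinged grey lid. Origin: centre of its underside, on the bench; its -x side (front, where the lid's handle is) faces the robot roughly. z up.
- lid (a joint): Opening angle of the case's lid in rad: 0 shut (start), grows as the front edge rises, stop at 1.4. 60 degrees is 1.047. Light hinge with no spring and no friction to hold it: the lid (206 by 226 by 8 mm, about 400 g, may vary by 30 percent) falls shut when let go. The lid's whole far edge is the hinge line.
- lid_hinge (a point): Point on the lid's hinge axis, midway along it: on the case's centre line, 100 mm from the case's origin along its +x, 101 mm above the bench. The hinge axis runs along the case's y. Axes as the case's.
- lid_grip (a point): Middle of the bow handle's cross bar: round steel bar, 10 mm diameter, 110 mm long, along the case's y, 52 mm in front of the lid's front edge, with an open gap 100 mm wide, 47 deep between bar and lid. It is 255 mm from the hinge (along the lid) and 4 mm above its axis; shut, its centre is 105 mm above the bench, free below. Axes turn with the lid (x from bar to hinge).
- spatula: Bystander: spatula of 200 mm lying along the plate's y near its far edge, under 30 mm high. Origin under its middle.
- tin_lid: Bystander: round aluminium tin lid, 40 mm across, 12 mm high, near the front edge of the plate. Origin: centre of its underside.
There are look-alikes about, which are no part of the job. Leave any blue look-alike of the scoop_medium alone. What is shaped like the scoop_small but green is not meant.

How it is judged:
On the way, in this order (a step that is already met when the one before it is completed fails the run):
1. the scoops stand nested in size order on the plate, let go (horizontal distance between scoop_medium and scoop_large below 0.013 m and z of scoop_medium in the frame of scoop_large between 0.001 and 0.008 m and horizontal distance between scoop_small and scoop_medium below 0.013 m and z of scoop_small in the frame of scoop_medium between 0.001 and 0.008 m and angle between each of scoop_large, scoop_medium, scoop_small's own z axis and vertical below 0.12 rad and linear speed of each of scoop_large, scoop_medium, scoop_small below 0.03 m/s and z of scoop_large in the frame of plate between 0.006 and 0.014 m and x of scoop_large in the frame of plate between -0.14 and 0.14 m and y of scoop_large in the frame of plate between -0.17 and 0.17 m and contact force between the fingers and scoop_large below 0.1 N and contact force between the fingers and scoop_medium below 0.1 N and contact force between the fingers and scoop_small below 0.1 N), for 0.3 s.
2. the lid is held open at 60 degrees (value of joint lid between 0.907 and 1.187 rad and velocity of joint lid between -0.1 and 0.1 rad/s and contact force between the fingers and lid above 0.25 N), for 0.3 s.
At the end, for the whole second after the job is handed in: Scoops nested on the plate (axes within 13 mm, floors within 4 mm, tilt under 7 degrees, at rest, untouched); lid at 60 degrees give or take 8 and still, the gripper bearing on it with over 0.25 N, and no scoop or bystander touching it (all of step 1 and all of step 2 and contact force between lid and scoop_large below 0.1 N and contact force between lid and scoop_medium below 0.1 N and contact force between lid and scoop_small below 0.1 N and contact force between lid and spatula below 0.1 N and contact force between lid and tin_lid below 0.1 N); the arm keeps its last pose, push and grip.
It fails at once if a bystander (spatula or tin lid) is shifted by more than 30 mm (distance of any of spatula, tin_lid from where it was at the start of the episode above 0.03 m).
It also fails if it takes over 72 s, if anything falls off the work surface, if the arm or the gripper's body presses on something with over 40 N, if the wrist force passes 120 N, or if a joint passes its speed limit or range.

### The arm

A 6-joint arm with a two-finger parallel gripper is mounted at the origin on the work surface. World frame = base frame: x ahead of the robot, y to its left, z up, the work surface at z = 0. Lengths are in m, angles in rad, forces in N, time in s.
With the tool pointing down it reaches from about 0.25 to 0.725 m from the base axis. Payload 4 kg.
Tool frame: the origin (TCP) lies midway between the tips of the shut fingers; the grasp point (between the pads) lies 19 mm behind it; x points along the fingers, y is the direction in which the jaws open and shut, and the axes are right-handed (so a half turn about x gives the same grasp; the last joint's range is limited). The gripper opens to 85 mm and grips with 20 to 120 N. Pads are 22 mm wide; open, the fingers measure 114 mm over their backs; the gripper's body (76 mm by 85 mm) begins 54 mm behind the grasp point. The pads swing forward as they close: fully open they stand 13 mm farther back than shut.
Start: joints at [1.344, 0.241, 0.005, 1.335, 0, 1.571], TCP at [0.112, 0.487, 0.231] pointing down, gripper open.
Joint ranges: [-2.72, 2.72], [-1.05, 1.87], [-1.09, 1.28], [-1.99, 2.15], [-1.42, 1.44], [-3.14, 3.14]. Speed limits (rad/s): [2.79, 2.79, 3.14, 3.14, 3.14, 3.14].

### API

Orientations are given as a unit quaternion [x, y, z, w].
In Python, from workcell import * gives the robot as it stands.
- The arm moves only by the tool play_rows, never from a script. Its argument "plan" is a list of rows, each a list of 7 numbers: the shift along the tool's x, y, z in mm, then the turn, a rotation vector about the tool's x, y, z in rad, then the closure, from -1 (fully open) to 1 (shut). In form: [[x, y, z, rx, ry, rz, grip], ...]. A call has 1 to 20 rows; each row shifts and turns the commanded pose from where the row before left it, along the tool's axes as they then stand; what a row does not reach is not made up. A row lasts 1/12 s, in which the tool goes at most 41.7 mm and 7.16 degrees, less where a joint would pass 70% of its speed; a pose out of reach is approached as far as the arm can. A call with a gripper value outside its range is refused whole. The fingers move at their own pace and stop on an object; the grip force is fixed at half the most. Time passes only in rows, so rows that do not move let the fingers close. It gives the time, the measured TCP pose, the force and the opening at its end, in the units of the state.
- get_obs(): the state, without advancing time (a new reading comes with each control period).
- camera(name): name is "side" or "top"; returns a dict with "frame" (400x640x3 uint8, red, green, blue), "depth" (400x640 float32, m along the optical axis (not along the pixel's ray), 0 where there is no reading), "fx", "fy", "cx", "cy" (pixels), "camera_from_world" (4x4, takes a point from world to camera coordinates). Camera axes: x right, y up, looking along -z (the intrinsics and any distortion apply to the point x, -y, -z); pixel columns grow to the right and rows downward; lengths in m; the calibration is good to about 2 mm. A picture is of the moment at which its call begins.
- job_done(): hands the job in, once; it reports no verdict.
Trained networks look in a picture, given as the dict that the camera call returned (one of the last four; its "shot" number tells which), for a name from the list of things; names that differ only in an ending like _2 or _b are one class to them, and where a whole thing is asked for, a point or a joint stands for the part that bears it (a point fixed in the world has none). Each returns a list of dicts, best first, with "confidence" (0 to 1); they miss things now and then, are a little off and sometimes report something else, mostly with a low value. They report only what shows in the picture. A call takes as long as a camera call. They do not tell look-alikes from the thing itself.
- search_frame(thing, picture): "centre" ([x, y, z] in m, in world coordinates, good to about 4 mm: the middle of the surface that is visible of it).
- pinpoint(thing, picture): "centre" ([x, y, z] in m, in world coordinates, good to about 4 mm: a listed point, or the origin of a listed thing).
The state is a dict: "clock": time; "joint_pos": joint angles; "joint_vel": joint speeds; "tau": joint torques, N m; "eef_pos": TCP position; "tool_rot": TCP orientation; "ft_force": force on the tool from outside, world axes, zero at the start; "ft_torque": the same for the moment, N m; "grip_width": finger opening in m.
Only numpy, scipy, OpenCV 4.12 (cv2) and the standard library are available. Lean on these libraries where they do the work, as an engineer would, in place of code of your own. Each camera call takes 0.05 s, during which the arm holds its last target. There are 200 camera calls.

## Working session

There is one attempt and no reset: what is moved stays moved. The work goes in short steps, Python scripts to look and compute and a tool call to move; the robot and the scene stay as the last step left them, time stands still between calls to the robot, and variables do not carry over. Pictures are saved under pics/ and viewed, about 8 in all and at most 12, crops included, and the job is handed in when it is done.

Besides the shell and the picture viewer there is one more tool, called by a JSON object that holds its "fn" and its "kwargs". play_rows: Moves the arm, as the interface text tells. Its arguments: {"type":"object","properties":{"plan":{"type":"array","items":{"type":"array","items":{"type":"number"}}}},"required":["plan"]}

```bash
mkdir -p pics; ls; python3 - <<'E'
from workcell import *
import cv2,numpy as np
o=get_obs();print({k:np.round(v,3).tolist() for k,v in o.items()})
ps={}
for n in("top","side"):
    p=camera(n);ps[n]=p
    cv2.imwrite(f"pics/{n}0.png",p["frame"][:,:,::-1])
    T=p["camera_from_world"];print(n,p["fx"],p["cx"],p["cy"],np.round(np.linalg.inv(T),3).tolist(),p.keys())
    for t in["plate","scoop_large","scoop_medium","scoop_small","case","lid_hinge","lid_grip","spatula","tin_lid"]:
        print(n,t,[(np.round(d["centre"],3).tolist(),round(d["confidence"],2)) for d in pinpoint(t,p)])
E
```

```text
pics
{'clock': 0.0, 'joint_pos': [1.344, 0.241, 0.004, 1.335, -0.0, 1.571], 'joint_vel': [-0.001, 0.001, -0.001, -0.0, 0.001, 0.0], 'tau': [0.001, -37.232, 25.241, 0.017, 0.0, 0.0], 'eef_pos': [0.112, 0.487, 0.23], 'tool_rot': [0.079, 0.703, -0.081, 0.702], 'ft_force': [0.42, 0.717, 0.867], 'ft_torque': [-0.017, -0.026, 0.051], 'grip_width': 0.085}
top 398.3456842340245 319.3356470233284 201.7901723227158 [[0.019, 0.992, -0.129, 0.382], [-1.0, 0.022, 0.022, 0.004], [0.024, 0.128, 0.991, 1.053], [0.0, 0.0, 0.0, 1.0]] dict_keys(['frame', 'depth', 'fx', 'fy', 'cx', 'cy', 'camera_from_world', 'shot'])
top plate [([0.576, -0.213, 0.004], 0.87)]
top scoop_large [([0.598, -0.222, 0.01], 0.56)]
top scoop_medium [([0.306, -0.391, 0.004], 0.77), ([0.516, -0.326, 0.009], 0.7), ([0.422, 0.214, 0.106], 0.33)]
top scoop_small [([0.565, -0.086, 0.011], 0.81), ([0.345, -0.201, 0.001], 0.59)]
top case [([0.574, 0.201, -0.001], 0.86)]
top lid_hinge [([0.676, 0.194, 0.103], 0.63)]
top lid_grip [([0.423, 0.212, 0.108], 0.79)]
top spatula [([0.698, -0.262, 0.01], 0.72)]
top tin_lid [([0.45, -0.217, 0.008], 0.6)]
side 424.7850815608972 320.825161213743 204.9882893673811 [[-0.958, 0.234, -0.164, 0.348], [-0.286, -0.748, 0.599, 0.659], [0.017, 0.621, 0.784, 0.958], [0.0, 0.0, 0.0, 1.0]] dict_keys(['frame', 'depth', 'fx', 'fy', 'cx', 'cy', 'camera_from_world', 'shot'])
side plate [([0.575, -0.217, 0.002], 0.91), ([0.676, 0.194, 0.1], 0.56), ([0.595, -0.224, 0.008], 0.36)]
side scoop_large [([0.594, -0.224, 0.009], 0.85)]
side scoop_medium [([0.518, -0.323, 0.011], 0.61), ([0.305, -0.393, -0.001], 0.61), ([0.449, -0.213, 0.009], 0.37)]
side scoop_small [([0.346, -0.203, -0.002], 0.9), ([0.559, -0.09, 0.006], 0.7)]
side case [([0.574, 0.198, 0.001], 0.79)]
side lid_hinge [([0.672, 0.192, 0.098], 0.81)]
side lid_grip [([0.419, 0.217, 0.106], 0.73)]
side spatula [([0.696, -0.257, 0.011], 0.94)]
side tin_lid [([0.449, -0.217, 0.009], 0.5)]
```

View pics/top0.png

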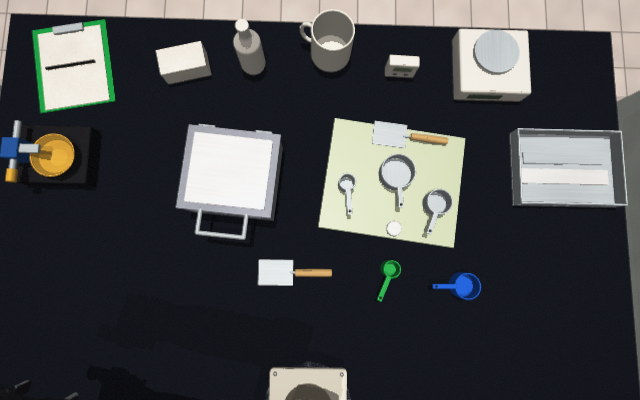

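The top view shows the steel scoops on the plate: large at (397,172), medium at (437,202), small at (347,184). The bow handle is at (221,225), the tin lid at (393,228) and the spatula at (410,136). The green and blue look-alikes are off the plate. Next I'll measure the rims and handles from depth.

```bash
cat > h.py <<'E'
from workcell import *
import cv2,numpy as np
from scipy.optimize import least_squares
from scipy.spatial.transform import Rotation as Ro
def cloud(p):
    d=p["depth"];v,u=np.nonzero(d>0);z=d[v,u]
    c=np.c_[(u-p["cx"])/p["fx"]*z,-(v-p["cy"])/p["fy"]*z,-z,np.ones(len(z))]
    return (np.linalg.inv(p["camera_from_world"])@c.T).T[:,:3]
def scoop(C,c,R,h,z0=.01):
    """axis xy, handle yaw(deg), rim z median, from cloud"""
    P=C[(abs(C[:,2]-z0-h)<.006)&(np.hypot(*(C[:,:2]-c).T)<.11)]
    c=np.array(c)
    for _ in range(3):
        r=np.hypot(*(P[:,:2]-c).T);Q=P[(r>R-.009)&(r<R+.006)]
        f=least_squares(lambda x:np.hypot(*(Q[:,:2]-x).T)-(R-.0015),c,loss="soft_l1",f_scale=.002);c=f.x
    r=np.hypot(*(P[:,:2]-c).T);H=P[(r>R+.012)&(r<.1)]
    m=H[:,:2].mean(0)-c if len(H) else np.zeros(2)
    return np.round(c,4),round(np.degrees(np.arctan2(m[1],m[0])),1),len(Q),len(H),round(np.hypot(*(H[:,:2]-c).T).max(),3) if len(H) else 0,round(np.median(H[:,2]),4) if len(H) else 0
S={"L":((.596,-.223),.045,.046),"M":((.517,-.325),.033,.048),"S":((.562,-.088),.022,.050)}
def tool():
    o=get_obs();M=Ro.from_quat(o["tool_rot"]).as_matrix();return np.array(o["eef_pos"]),M
E
python3 - <<'E'
from h import *
cs=[cloud(camera(n)) for n in("top","side")]
for k,(c,R,h) in S.items():
    for C in cs+[np.vstack(cs)]:print(k,scoop(C,c,R,h))
A=np.vstack(cs)
B=A[(abs(A[:,2]-.106)<.012)&(np.abs(A[:,1]-.21)<.04)&(abs(A[:,0]-.42)<.02)]
print("bar",B.mean(0),B.max(0),np.polyfit(B[:,1],B[:,0],1))
L=A[(abs(A[:,2]-.105)<.01)&(np.abs(A[:,1]-.2)<.14)&(A[:,0]>.47)&(A[:,0]<.72)]
print(cv2.minAreaRect(L[:,:2].astype(np.float32)),L[:,2].mean())
p,M=tool();print(p,np.round(M,3))
E
```

```text
L (array([ 0.5972, -0.2187]), np.float64(-170.6), 187, 79, np.float64(0.099), np.float64(0.0573))
L (array([ 0.5955, -0.2183]), np.float64(-167.8), 145, 58, np.float64(0.1), np.float64(0.0551))
L (array([ 0.5966, -0.2185]), np.float64(-168.3), 332, 138, np.float64(0.1), np.float64(0.0565))
M (array([ 0.5195, -0.3228]), np.float64(114.0), 138, 154, np.float64(0.1), np.float64(0.0582))
M (array([ 0.5184, -0.3224]), np.float64(112.2), 95, 94, np.float64(0.1), np.float64(0.0561))
M (array([ 0.5191, -0.3226]), np.float64(113.4), 233, 248, np.float64(0.1), np.float64(0.0575))
S (array([ 0.5648, -0.0878]), np.float64(-151.1), 85, 115, np.float64(0.1), np.float64(0.0608))
S (array([ 0.5633, -0.0869]), np.float64(-153.8), 89, 89, np.float64(0.099), np.float64(0.0592))
S (array([ 0.5641, -0.0873]), np.float64(-152.4), 175, 206, np.float64(0.1), np.float64(0.0599))
bar [0.42074467 0.20979326 0.10967785] [0.42950004 0.24963289 0.11508078] [0.08728661 0.40243253]
((0.5750563144683838, 0.20191791653633118), (0.22813154757022858, 0.22133313119411469), 84.86796569824219) 0.11072635053548117
[0.11244089 0.48719458 0.2313134 ] [[ 0.     0.225  0.974]
 [-0.     0.974 -0.225]
 [-1.     0.     0.   ]]
```

```bash
python3 - <<'E'
import re
s=open('h.py').read()
s=s.replace("H=P[(r>R+.012)&(r<.1)]","D=P[:,:2]-c;H=P[(r>R+.012)&(r<.1)&(abs((np.arctan2(D[:,1],D[:,0])-hd+np.pi)%(2*np.pi)-np.pi)<.5)]").replace("z0=.01)","z0=.01,hd=np.pi)")
open('h.py','w').write(s)
E
python3 - <<'E'
from h import *
A=np.vstack([cloud(camera(n)) for n in("top","side")])
for k,(c,R,h) in S.items():
    r=scoop(A,c,R,h);a=np.radians(r[1]);print(k,r,"grip pt",r[0]+.074*np.array([np.cos(a),np.sin(a)]))
E
```

```text
L (array([ 0.5969, -0.2184]), np.float64(-176.5), 327, 121, np.float64(0.095), np.float64(0.0565)) grip pt [ 0.52303802 -0.22291759]
M (array([ 0.5191, -0.3225]), np.float64(159.9), 232, 134, np.float64(0.089), np.float64(0.0592)) grip pt [ 0.44960703 -0.29706918]
S (array([ 0.5642, -0.0873]), np.float64(-175.4), 166, 164, np.float64(0.084), np.float64(0.0605)) grip pt [ 0.49043836 -0.09323472]
```

{"fn": "play_rows", "kwargs": {"plan": [[0,-28.7,21,0,0,0,0.1],[0,-28.7,21,0,0,0,0.1],[0,-28.7,21,0,0,0,0.1],[0,-28.7,21,0,0,0,0.1],[0,-28.7,21,0,0,0,0.1],[0,-28.7,21,0,0,0,0.1],[0,-28.7,21,0,0,0,0.1],[0,-28.7,21,0,0,0,0.1],[0,-28.7,21,0,0,0,0.1],[0,-28.7,21,0,0,0,0.1],[0,-28.7,21,0,0,0,0.1],[0,-28.7,21,0,0,0,0.1],[0,-28.7,21,0,0,0,0.1],[0,-28.7,21,0,0,0,0.1],[0,-28.7,21,0,0,0,0.1],[0,-28.7,21,0,0,0,0.1],[0,-28.7,21,0,0,0,0.1],[0,-28.7,21,0,0,0,0.1],[0,-28.7,21,0,0,0,0.1],[0,-28.7,21,0,0,0,0.1]]}}

```text
clock: 2.87
eef_pos: [0.3929, -0.1686, 0.2314]
tool_rot: [0.08, 0.702, -0.08, 0.703]
ft_force: [0.0, 0.5, -0.5]
grip_width: 0.0384
```

{"fn": "play_rows", "kwargs": {"plan": [[0,-28.7,21,0,0,0,0.1],[0,-28.7,21,0,0,0,0.1],[0,-28.7,21,0,0,0,0.1],[0,-28.7,21,0,0,0,0.1],[30,0,0,0.12,0,0,0.1],[30,0,0,0,0,0,0.1],[30,0,0,0,0,0,0.1],[30,0,0,0,0,0,0.1],[0,0,0,0,0,0,0.1],[0,0,0,0,0,0,0.1],[0,0,0,0,0,0,0.1]]}}

```text
clock: 3.78
eef_pos: [0.4495, -0.2978, 0.1129]
tool_rot: [0.122, 0.696, -0.122, 0.697]
ft_force: [0.3, 0.6, 0.9]
grip_width: 0.0386
```

```bash
cat >> h.py <<'E'
def plan(x,y,z,yaw):
    """offset to target in tool mm, turn about tool x (after turning: translation in turned frame too)"""
    p,M=tool();d=(np.array([x,y,z])-p)*1000;a=(np.degrees(np.arctan2(M[1,1],M[0,1]))-yaw+180)%360-180
    M2=M@Ro.from_rotvec([np.radians(a),0,0]).as_matrix()
    o=get_obs();print("t",round(o["clock"],2),"tcp",np.round(p,4),"w",round(o["grip_width"],4),"F",np.round(o["ft_force"],1),"down",np.round(M[:,0],3),"q",np.round(o["joint_pos"],2))
    print("turn",round(np.radians(a),3),"shift now",np.round(M.T@d,1),"shift after turn",np.round(M2.T@d,1))
E
python3 -c "
from h import *
plan(.4496,-.297,.0365,70)"
```

```text
t 3.78 tcp [ 0.4495 -0.2978  0.1129] w 0.0386 F [0.3 0.6 0.9] down [ 0.002 -0.001 -1.   ] q [-0.59  0.4  -0.1   1.08 -0.   -0.24]
turn 0.002 shift now [76.4  0.9 -0.4] shift after turn [76.4  0.9 -0.4]
```

{"fn": "play_rows", "kwargs": {"plan": [[25,1,0,0,0,0,0.1],[25,0,0,0,0,0,0.1],[16,0,0,0,0,0,0.1],[10,0,0,0,0,0,0.1],[0,0,0,0,0,0,0.1],[0,0,0,0,0,0,1],[0,0,0,0,0,0,1],[0,0,0,0,0,0,1],[0,0,0,0,0,0,1],[0,0,0,0,0,0,1],[0,0,0,0,0,0,1],[-10,0,0,0,0,0,1],[-20,0,0,0,0,0,1],[-25,0,0,0,0,0,1],[-25,0,0,0,0,0,1],[0,0,0,0,0,0,1],[0,0,0,0,0,0,1],[0,0,0,0,0,0,1]]}}

```text
clock: 5.28
eef_pos: [0.4484, -0.296, 0.1149]
tool_rot: [0.122, 0.697, -0.122, 0.696]
ft_force: [-0.1, 0.0, -0.6]
grip_width: 0.0103
```

```bash
python3 - <<'E'
from h import *
p,M=tool()
P=[camera(n) for n in("top","side")]
C=np.vstack([cloud(q) for q in P])
# handle length offset: cup axis from rim fit at lifted height
g=np.radians(np.degrees(np.arctan2(M[1,1],M[0,1]))+90)
c0=p[:2]-.074*np.array([np.cos(g),np.sin(g)])
r=scoop(C,c0,.033,.048,z0=p[2]-.0265,hd=g)
print("exp",c0,p[2]-.0265,r)
for q in P: print([np.round(d["centre"],3) for d in pinpoint("scoop_medium",q)])
L=np.array([.5969,-.2184]);k=.074
for hd in(240,230):
    a=np.radians(hd);t=L+k*np.array([np.cos(a),np.sin(a)]);print(hd,t);plan(*t,.11,hd-90)
cv2.imwrite("pics/a.png",np.hstack([P[0]["frame"][80:330,260:520],P[1]["frame"][80:330,0:400]])[:,:,::-1])
E
```

```text
exp [ 0.51794474 -0.32113461] 0.08838870150141673 (array([ 0.5175, -0.3193]), np.float64(155.3), 178, 61, np.float64(0.089), np.float64(0.1369))
[array([ 0.513, -0.319,  0.087]), array([ 0.307, -0.391,  0.   ])]
[array([ 0.516, -0.319,  0.085]), array([ 0.305, -0.396, -0.002])]
240 [ 0.5599     -0.28248588]
t 5.48 tcp [ 0.448  -0.2957  0.114 ] w 0.0101 F [ 0.2  0.  -1.1] down [-0.003  0.002 -1.   ] q [-0.58  0.39 -0.1   1.08 -0.   -0.24]
turn -1.394 shift now [  3.7  50.5 100.7] shift after turn [  3.7 -90.3  67.4]
230 [ 0.54933372 -0.27508729]
t 5.48 tcp [ 0.448  -0.2957  0.114 ] w 0.0101 F [ 0.2  0.  -1.1] down [-0.003  0.002 -1.   ] q [-0.58  0.39 -0.1   1.08 -0.   -0.24]
turn -1.22 shift now [ 3.7 53.9 88.3] shift after turn [  3.7 -64.4  80.9]
```

View pics/a.png

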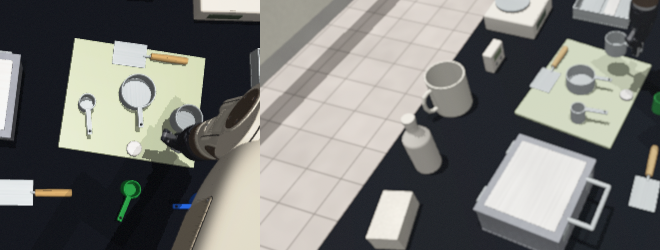

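The medium scoop is held level: the top crop shows it at about (185,118), clear of the plate. Next I turn it and carry it over the large one.

{"fn": "play_rows", "kwargs": {"plan": [[0,0,0,-0.1,0,0,1],[0,0,0,-0.12,0,0,1],[0,0,0,-0.12,0,0,1],[0,0,0,-0.12,0,0,1],[0,0,0,-0.12,0,0,1],[0,0,0,-0.12,0,0,1],[0,0,0,-0.12,0,0,1],[0,0,0,-0.12,0,0,1],[0,0,0,-0.12,0,0,1],[0,0,0,-0.1,0,0,1],[0,0,0,-0.06,0,0,1],[0,-8,10,0,0,0,1],[0,-16,20,0,0,0,1],[0,-16,20,0,0,0,1],[0,-16,20,0,0,0,1],[0,-8,11,0,0,0,1],[0,0,0,0,0,0,1],[0,0,0,0,0,0,1],[0,0,0,0,0,0,1]]}}

```text
clock: 7.07
eef_pos: [0.5488, -0.2752, 0.1143]
tool_rot: [-0.298, 0.641, 0.3, 0.64]
ft_force: [-0.8, -0.1, -0.9]
grip_width: 0.0102
```

```bash
cat > m.py <<'E'
from h import *
import sys
def held(R,h,tag=""):
    p,M=tool();P=[camera(n) for n in("top","side")]
    C=np.vstack([cloud(q) for q in P])
    g=np.arctan2(M[1,1],M[0,1])+np.pi/2
    c0=p[:2]-.074*np.array([np.cos(g),np.sin(g)])
    r=scoop(C,c0,R,h,z0=p[2]-.0265,hd=g);print("exp",c0,"bottom z",p[2]-.0265,r);plan(*p,np.degrees(g)-90)
    return P,r,M
E
python3 - <<'E'
from m import *
P,r,M=held(.033,.048)
d=np.r_[np.array([.5969,-.2184])-r[0],0]*1000
print("to shift tool",np.round(M.T@d,1))
for q in P: print([np.round(d["centre"],3) for d in pinpoint("scoop_medium",q)])
E
```

```text
exp [ 0.59633345 -0.21848882] bottom z 0.08780511221422402 (array([ 0.597 , -0.2183]), np.float64(-133.5), 249, 93, np.float64(0.083), np.float64(0.1358))
t 7.17 tcp [ 0.5487 -0.2756  0.1149] w 0.0106 F [ 0.3 -0.9 -0.3] down [-0.001  0.    -1.   ] q [-0.47  0.53  0.13  1.17 -0.   -1.34]
turn -0.001 shift now [0.6 0.2 0.3] shift after turn [0.6 0.2 0.3]
to shift tool [ 0.   0.  -0.1]
[array([ 0.594, -0.215,  0.086])]
[array([ 0.594, -0.218,  0.087]), array([ 0.307, -0.392,  0.003]), array([0.42 , 0.216, 0.103])]
```

{"fn": "play_rows", "kwargs": {"plan": [[20,0,0,0,0,0,1],[20,0,0,0,0,0,1],[15,0,0,0,0,0,1],[8,0,0,0,0,0,1],[5,0,0,0,0,0,1],[4,0,0,0,0,0,1],[2,0,0,0,0,0,1],[0,0,0,0,0,0,1],[0,0,0,0,0,0,1],[0,0,0,0,0,0,1]]}}

```text
clock: 8.1
eef_pos: [0.5506, -0.2757, 0.0422]
tool_rot: [-0.299, 0.64, 0.299, 0.641]
ft_force: [0.3, -0.4, 0.6]
grip_width: 0.0097
```

{"fn": "play_rows", "kwargs": {"plan": [[1.5,0,0,0,0,0,1],[1,0,0,0,0,0,1],[0,0,0,0,0,0,1],[0,0,0,0,0,0,1]]}}

```text
clock: 8.43
eef_pos: [0.5504, -0.2764, 0.0407]
tool_rot: [-0.3, 0.641, 0.298, 0.641]
ft_force: [-4.0, -1.5, 7.2]
grip_width: 0.0105
```

{"fn": "play_rows", "kwargs": {"plan": [[0,0,0,0,0,0,0.3],[0,0,0,0,0,0,0.3],[0,0,0,0,0,0,0.3],[0,0,0,0,0,0,0.3],[-20,0,0,0,0,0,0.3],[-30,0,0,0,0,0,0.3],[-30,0,0,0,0,0,0.3],[-20,0,0,0,0,0,0.1],[0,0,0,0,0,0,0.1],[0,0,0,0,0,0,0.1]]}}

```text
clock: 9.27
eef_pos: [0.5511, -0.2758, 0.1402]
tool_rot: [-0.3, 0.64, 0.298, 0.642]
ft_force: [-0.7, -0.2, 0.2]
grip_width: 0.0385
```

```bash
python3 - <<'E'
from h import *
plan(.4904,-.0932,.11,94.6)
p=camera("side");print([np.round(d["centre"],3) for d in pinpoint("scoop_medium",p)],[np.round(d["centre"],3) for d in pinpoint("scoop_large",p)])
C=cloud(p);print(scoop(C,(.597,-.218),.033,.052,hd=4.0),scoop(C,(.5969,-.2184),.045,.046))
E
```

```text
t 9.27 tcp [ 0.5511 -0.2758  0.1402] w 0.0385 F [-0.7 -0.2  0.2] down [ 0.003 -0.001 -1.   ] q [-0.46  0.52  0.17  1.22  0.   -1.34]
turn 0.793 shift now [ 29.8 163.9 100.9] shift after turn [ 29.8 186.9 -46. ]
[array([ 0.308, -0.395, -0.002]), array([ 0.6  , -0.218,  0.014])] [array([ 0.595, -0.221,  0.009])]
(array([ 0.5973, -0.2178]), np.float64(-129.8), 105, 51, np.float64(0.088), np.float64(0.0611)) (array([ 0.5956, -0.2182]), np.float64(-177.2), 141, 49, np.float64(0.094), np.float64(0.0557))
```

{"fn": "play_rows", "kwargs": {"plan": [[0,0,0,0.113,0,0,0.1],[0,0,0,0.113,0,0,0.1],[0,0,0,0.113,0,0,0.1],[0,0,0,0.113,0,0,0.1],[0,0,0,0.113,0,0,0.1],[0,0,0,0.113,0,0,0.1],[0,0,0,0.115,0,0,0.1],[0,31,-7.7,0,0,0,0.1],[0,31,-7.7,0,0,0,0.1],[0,31,-7.7,0,0,0,0.1],[0,31,-7.7,0,0,0,0.1],[0,31,-7.7,0,0,0,0.1],[10,32,-7.5,0,0,0,0.1],[20,0,0,0,0,0,0.1],[0,0,0,0,0,0,0.1],[0,0,0,0,0,0,0.1],[0,0,0,0,0,0,0.1]]}}

```text
clock: 10.83
eef_pos: [0.4893, -0.0932, 0.1086]
tool_rot: [-0.028, 0.707, 0.028, 0.706]
ft_force: [0.5, -0.0, -0.0]
grip_width: 0.0384
```

```bash
python3 -c "
from h import *
plan(.4904,-.0932,.0385,94.6)"
```

```text
t 10.83 tcp [ 0.4893 -0.0932  0.1086] w 0.0384 F [ 0.5 -0.  -0. ] down [-0.001 -0.    -1.   ] q [-0.19  0.33 -0.21  1.03 -0.   -0.27]
turn -0.001 shift now [70.1 -0.1  1.1] shift after turn [70.1 -0.1  1.1]
```

{"fn": "play_rows", "kwargs": {"plan": [[25,0,1,0,0,0,0.1],[20,0,0,0,0,0,0.1],[15,0,0,0,0,0,0.1],[10,0,0,0,0,0,0.1],[0,0,0,0,0,0,0.1],[0,0,0,0,0,0,1],[0,0,0,0,0,0,1],[0,0,0,0,0,0,1],[0,0,0,0,0,0,1],[0,0,0,0,0,0,1],[0,0,0,0,0,0,1],[-10,0,0,0,0,0,1],[-20,0,0,0,0,0,1],[-25,0,0,0,0,0,1],[-25,0,0,0,0,0,1],[0,0,0,0,0,0,1],[0,0,0,0,0,0,1],[0,0,0,0,0,0,1]]}}

```text
clock: 12.33
eef_pos: [0.4897, -0.0924, 0.1188]
tool_rot: [-0.028, 0.707, 0.028, 0.706]
ft_force: [-0.2, 0.4, -0.5]
grip_width: 0.01
```

```bash
python3 - <<'E'
from m import *
P,r,M=held(.022,.050)
plan(.5494,-.1613,.115,40)
E
```

```text
exp [ 0.56348107 -0.08647837] bottom z 0.09229865390936168 (array([ 0.5615, -0.0852]), np.float64(176.5), 61, 42, np.float64(0.084), np.float64(0.1386))
t 12.43 tcp [ 0.4891 -0.0923  0.1178] w 0.0105 F [-0.7  0.1 -0.3] down [-0.003  0.001 -1.   ] q [-0.19  0.32 -0.2   1.06  0.   -0.27]
turn -0.0 shift now [-1.  -0.1  0.7] shift after turn [-1.  -0.1  0.7]
t 12.43 tcp [ 0.4891 -0.0923  0.1178] w 0.0105 F [-0.7  0.1 -0.3] down [-0.003  0.001 -1.   ] q [-0.19  0.32 -0.2   1.06  0.   -0.27]
turn 0.953 shift now [  2.6 -73.6  54.6] shift after turn [ 2.6  1.9 91.6]
```

{"fn": "play_rows", "kwargs": {"plan": [[0,0,0,0.1,0,0,1],[0,0,0,0.12,0,0,1],[0,0,0,0.12,0,0,1],[0,0,0,0.12,0,0,1],[0,0,0,0.12,0,0,1],[0,0,0,0.12,0,0,1],[0,0,0,0.12,0,0,1],[0,0,0,0.1,0,0,1],[0,0,0,0.033,0,0,1],[0,0,10,0,0,0,1],[0,0,20,0,0,0,1],[0,1,20,0,0,0,1],[0,1,20,0,0,0,1],[0,0,13,0,0,0,1],[0,0,8.5,0,0,0,1],[0,0,0,0,0,0,1],[0,0,0,0,0,0,1],[0,0,0,0,0,0,1]]}}

```text
clock: 13.93
eef_pos: [0.5497, -0.1609, 0.1182]
tool_rot: [0.299, 0.642, -0.299, 0.64]
ft_force: [0.2, -0.2, -0.8]
grip_width: 0.01
```

```bash
python3 - <<'E'
from m import *
P,r,M=held(.022,.050)
d=np.r_[np.array([.5973,-.218])-r[0],0]*1000
print("to shift tool",np.round(M.T@d,1))
for q in P: print([np.round(d["centre"],3) for d in pinpoint("scoop_small",q)])
cv2.imwrite("pics/b.png",cv2.resize(np.hstack([P[0]["frame"][110:260,310:480],P[1]["frame"][60:210,480:640]]),None,fx=2,fy=2)[:,:,::-1])
E
```

```text
exp [ 0.59729931 -0.21759871] bottom z 0.09174395519279711 (array([ 0.5851, -0.2152]), np.float64(121.4), 8, 61, np.float64(0.08), np.float64(0.1408))
t 14.03 tcp [ 0.5499 -0.1607  0.1187] w 0.0103 F [ 0.  -0.2  0.3] down [-0.001  0.    -1.   ] q [-0.28  0.45  0.01  1.13  0.    0.59]
turn 0.0 shift now [ 0.4 -0.3  0. ] shift after turn [ 0.4 -0.3  0. ]
to shift tool [-0.   7.5 10. ]
[]
[array([ 0.345, -0.202,  0.001]), array([ 0.593, -0.218,  0.086]), array([0.676, 0.192, 0.099])]
```

View pics/b.png

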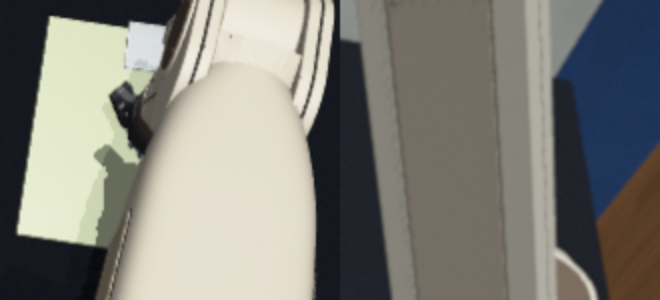

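The arm hides the cup in both crops (the top one shows the gripper at about (125,100)). Kinematics and the side network agree to about 4 mm, and the clearance is 8 mm, so I'll lower it.

{"fn": "play_rows", "kwargs": {"plan": [[20,0,0,0,0,0,1],[15,0,0,0,0,0,1],[10,0,0,0,0,0,1],[8,0,0,0,0,0,1],[6,0,0,0,0,0,1],[5,0,0,0,0,0,1],[4,0,0,0,0,0,1],[2,0,0,0,0,0,1],[0,0,0,0,0,0,1],[0,0,0,0,0,0,1],[0,0,0,0,0,0,1]]}}

```text
clock: 15.05
eef_pos: [0.551, -0.1615, 0.0493]
tool_rot: [0.299, 0.64, -0.299, 0.641]
ft_force: [-0.4, 0.6, -1.3]
grip_width: 0.0099
```

{"fn": "play_rows", "kwargs": {"plan": [[1.5,0,0,0,0,0,1],[1,0,0,0,0,0,1],[0,0,0,0,0,0,1],[0,0,0,0,0,0,1]]}}

```text
clock: 15.38
eef_pos: [0.5508, -0.1611, 0.0472]
tool_rot: [0.299, 0.641, -0.299, 0.641]
ft_force: [-1.5, 1.3, 4.3]
grip_width: 0.0102
```

{"fn": "play_rows", "kwargs": {"plan": [[0,0,0,0,0,0,0.3],[0,0,0,0,0,0,0.3],[0,0,0,0,0,0,0.3],[0,0,0,0,0,0,0.3],[-20,0,0,0,0,0,0.3],[-30,0,0,0,0,0,0.3],[-30,0,0,0,0,0,0.3],[-30,0,0,0,0,0,0.1],[-30,0,0,0,0,0,0.1],[0,0,-40,0,0,0,0.1],[0,0,-40,0,0,0,0.1],[0,0,-30,0,0,0,0.1],[0,0,0,0,0,0,0.1],[0,0,0,0,0,0,0.1]]}}

```text
clock: 16.55
eef_pos: [0.4792, -0.0763, 0.1866]
tool_rot: [0.298, 0.641, -0.298, 0.641]
ft_force: [0.4, -0.5, 0.3]
grip_width: 0.0385
```

```bash
python3 - <<'E'
from h import *
P=[camera(n) for n in("top","side")]
C=np.vstack([cloud(q) for q in P])
print(scoop(C,(.597,-.218),.022,.058,hd=np.radians(130)),scoop(C,(.597,-.218),.033,.052,hd=4.0),scoop(C,(.597,-.218),.045,.046))
for t in("scoop_small","scoop_medium","scoop_large","lid_grip"):print(t,[[np.round(d["centre"],3) for d in pinpoint(t,q)] for q in P])
plan(.421,.210,.2,-5)
cv2.imwrite("pics/c.png",cv2.resize(np.hstack([P[0]["frame"][110:260,310:480],P[1]["frame"][60:210,480:640]]),None,fx=2,fy=2)[:,:,::-1])
E
```

```text
(array([ 0.5972, -0.2145]), np.float64(129.7), 72, 59, np.float64(0.082), np.float64(0.0679)) (array([ 0.5978, -0.218 ]), np.float64(-128.5), 98, 22, np.float64(0.087), np.float64(0.0619)) (array([ 0.5955, -0.2184]), np.float64(-176.6), 95, 25, np.float64(0.094), np.float64(0.055))
scoop_small [[array([0.674, 0.193, 0.104])], [array([ 0.345, -0.204, -0.003]), array([ 0.591, -0.219,  0.014]), array([ 0.699, -0.257,  0.009]), array([ 0.598, -0.217,  0.015])]]
scoop_medium [[array([ 0.306, -0.392,  0.002])], [array([ 0.6  , -0.22 ,  0.014]), array([ 0.302, -0.392, -0.   ]), array([0.676, 0.193, 0.1  ])]]
scoop_large [[], [array([ 0.593, -0.22 ,  0.011])]]
lid_grip [[array([0.42 , 0.213, 0.108])], [array([0.418, 0.217, 0.108])]]
t 17.05 tcp [ 0.4801 -0.0775  0.1861] w 0.0382 F [-0.2 -0.4 -0.3] down [-0.  0. -1.] q [-0.16  0.24 -0.12  1.21 -0.    0.71]
turn 0.785 shift now [ -13.9  139.4 -258.4] shift after turn [ -13.9  -83.9 -281.3]
```

View pics/c.png

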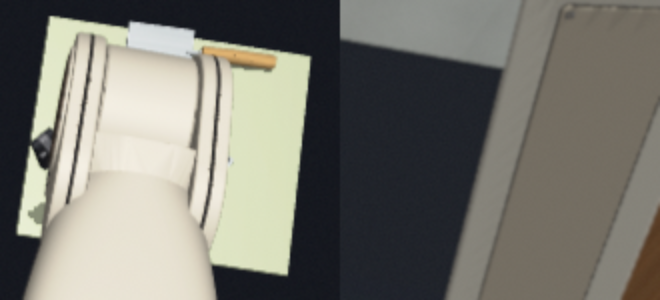

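The small scoop is seated: its rim measures 0.068 m, as expected, and the axes are within 4 mm. On the crop the arm covers the nest (top-left). Next is the lid bar.

{"fn": "play_rows", "kwargs": {"plan": [[0,0,0,0.112,0,0,0.1],[0,0,0,0.112,0,0,0.1],[0,0,0,0.112,0,0,0.1],[0,0,0,0.112,0,0,0.1],[0,0,0,0.112,0,0,0.1],[0,0,0,0.112,0,0,0.1],[0,0,0,0.113,0,0,0.1],[0,-9.3,-31.5,0,0,0,0.1],[0,-9.3,-31.5,0,0,0,0.1],[0,-9.3,-31.5,0,0,0,0.1],[0,-9.3,-31.5,0,0,0,0.1],[0,-9.3,-31.5,0,0,0,0.1],[0,-9.3,-31.5,0,0,0,0.1],[0,-9.3,-31.5,0,0,0,0.1],[0,-9.3,-31.5,0,0,0,0.1],[0,-9.5,-32,0,0,0,0.1],[0,0,0,0,0,0,0.1],[0,0,0,0,0,0,0.1],[0,0,0,0,0,0,0.1]]}}

```text
clock: 18.63
eef_pos: [0.4209, 0.2128, 0.1861]
tool_rot: [-0.521, -0.478, 0.521, -0.478]
ft_force: [-0.2, 0.0, 0.3]
grip_width: 0.0387
```

```bash
python3 - <<'E'
from h import *
P=[camera(n) for n in("top","side")]
A=cloud(P[1])
B=A[(abs(A[:,2]-.106)<.009)&(np.abs(A[:,1]-.21)<.06)&(abs(A[:,0]-.42)<.02)]
print("bar",len(B),np.polyfit(B[:,1],B[:,0],1) if len(B)>3 else 0)
plan(.421,.213,.086,-5)
A=np.vstack([cloud(q) for q in P])
print(scoop(A,(.597,-.218),.022,.058,hd=np.radians(130)),scoop(A,(.597,-.218),.033,.052,hd=4.0),scoop(A,(.597,-.218),.045,.046))
cv2.imwrite("pics/d.png",np.vstack([P[0]["frame"][100:260,100:500],P[1]["frame"][80:380,240:640]])[:,:,::-1])
E
```

```text
bar 250 [0.02017593 0.41792406]
t 18.73 tcp [0.4212 0.212  0.1862] w 0.0388 F [ 0.3 -0.5  0.2] down [-0. -0. -1.] q [ 0.47  0.21 -0.15  1.21 -0.    2.13]
turn -0.001 shift now [100.2  -0.2  -1.1] shift after turn [100.2  -0.2  -1.1]
(array([ 0.598, -0.215]), np.float64(129.5), 154, 91, np.float64(0.082), np.float64(0.0692)) (array([ 0.5989, -0.2185]), np.float64(-129.8), 205, 87, np.float64(0.087), np.float64(0.0633)) (array([ 0.597 , -0.2187]), np.float64(-176.4), 250, 71, np.float64(0.093), np.float64(0.0572))
```

View pics/d.png

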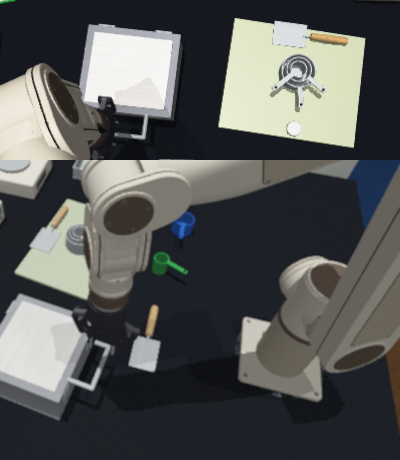

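The nest is concentric at (297,72), with the bystanders in place. The gripper stands over the bow handle. Descend and grip.

{"fn": "play_rows", "kwargs": {"plan": [[25,0,0,0,0,0,0.1],[25,0,0,0,0,0,0.1],[15,0,0,0,0,0,0.1],[15,0,0,0,0,0,0.1],[12,0,0,0,0,0,0.1],[8,0,0,0,0,0,0.1],[0,0,0,0,0,0,0.1],[0,0,0,0,0,0,0.1]]}}

```text
clock: 19.4
eef_pos: [0.4211, 0.2123, 0.0863]
tool_rot: [-0.521, -0.477, 0.522, -0.477]
ft_force: [-1.0, -0.5, 0.0]
grip_width: 0.0386
```

{"fn": "play_rows", "kwargs": {"plan": [[0,0,0,0,0,0,0.6],[0,0,0,0,0,0,1],[0,0,0,0,0,0,1],[0,0,0,0,0,0,1],[0,0,0,0,0,0,1],[0,0,0,0,0,0,1]]}}

```text
clock: 19.9
eef_pos: [0.4207, 0.2134, 0.0873]
tool_rot: [0.521, 0.478, -0.521, 0.478]
ft_force: [-3.3, -0.2, 6.8]
grip_width: 0.0077
```

```bash
python3 - <<'E'
from h import *
plan(.421,.213,.086,-5)
p,M=tool()
# waypoints for the TCP, rotating about hinge, tool vertical; case x dir yaw -5
h=np.array([.674,.193,.101]);u=np.array([np.cos(np.radians(-5)),np.sin(np.radians(-5)),0])
f=lambda t:u*(-.255*np.cos(t)+.004*np.sin(t))+np.array([0,0,.255*np.sin(t)+.004*np.cos(t)])
prev=f(0)
for i in range(1,16):
    n=f(np.radians(4*i));print(4*i,np.round(M.T@(n-prev)*1000,1));prev=n
E
```

```text
t 19.9 tcp [0.4207 0.2134 0.0873] w 0.0077 F [-3.3 -0.2  6.8] down [ 0.     0.001 -1.   ] q [ 0.47  0.3  -0.31  0.96  0.    2.13]
turn 0.001 shift now [1.3 0.3 0.3] shift after turn [1.3 0.3 0.3]
4 [-17.8   0.9  -0. ]
8 [-17.7   2.1  -0. ]
12 [-17.5   3.4  -0. ]
16 [-17.2   4.6  -0. ]
20 [-16.8   5.8  -0. ]
24 [-16.4   6.9  -0. ]
28 [-15.9   8.1  -0. ]
32 [-15.3   9.1  -0. ]
36 [-14.6  10.2  -0. ]
40 [-13.9  11.2  -0. ]
44 [-13.   12.1  -0. ]
48 [-12.2  13.   -0. ]
52 [-11.2  13.8  -0. ]
56 [-10.2  14.6   0. ]
60 [-9.2 15.2  0. ]
```

{"fn": "play_rows", "kwargs": {"plan": [[-9,0.4,0,0,0,0,1],[-9,0.5,0,0,0,0,1],[-9,1,0,0,0,0,1],[-8.8,1.1,0,0,0,0,1],[-8.8,1.6,0,0,0,0,1],[-8.7,1.8,0,0,0,0,1],[-8.6,2.2,0,0,0,0,1],[-8.6,2.4,0,0,0,0,1],[-8.4,2.8,0,0,0,0,1],[-8.4,3,0,0,0,0,1],[0,0,0,0,0,0,1],[0,0,0,0,0,0,1]]}}

```text
clock: 20.9
eef_pos: [0.4368, 0.2118, 0.1744]
tool_rot: [-0.521, -0.479, 0.522, -0.477]
ft_force: [-4.6, 3.1, -1.6]
grip_width: 0.0074
```

{"fn": "play_rows", "kwargs": {"plan": [[-8.2,3.4,0,0,0,0,1],[-8.2,3.5,0,0,0,0,1],[-8,4,0,0,0,0,1],[-7.9,4.1,0,0,0,0,1],[-7.7,4.5,0,0,0,0,1],[-7.6,4.6,0,0,0,0,1],[-7.4,5,0,0,0,0,1],[-7.2,5.2,0,0,0,0,1],[-7,5.5,0,0,0,0,1],[-6.9,5.7,0,0,0,0,1],[0,0,0,0,0,0,1],[0,0,0,0,0,0,1]]}}

```text
clock: 21.9
eef_pos: [0.4811, 0.2079, 0.2514]
tool_rot: [-0.521, -0.479, 0.522, -0.477]
ft_force: [-9.0, 1.9, 4.7]
grip_width: 0.0077
```

{"fn": "play_rows", "kwargs": {"plan": [[-6.6,6,0,0,0,0,1],[-6.4,6.1,0,0,0,0,1],[-6.2,6.4,0,0,0,0,1],[-6,6.6,0,0,0,0,1],[-5.7,6.8,0,0,0,0,1],[-5.5,7,0,0,0,0,1],[-5.2,7.2,0,0,0,0,1],[-5,7.4,0,0,0,0,1],[-4.7,7.5,0,0,0,0,1],[-4.5,7.7,0,0,0,0,1],[0,0,0,0,0,0,1],[0,0,0,0,0,0,1],[0,0,0,0,0,0,1],[0,0,0,0,0,0,1]]}}

```text
clock: 23.07
eef_pos: [0.5505, 0.2018, 0.3104]
tool_rot: [0.523, 0.478, -0.52, 0.478]
ft_force: [-10.1, 0.3, 13.7]
grip_width: 0.0074
```

```bash
python3 - <<'E'
from h import *
plan(.550,.204,.305,-5)
P=[camera(n) for n in("top","side")]
for q in P:
    C=cloud(q);h=np.array([.674,.193,.101]);u=np.array([np.cos(np.radians(-5)),np.sin(np.radians(-5))]);w=np.array([-u[1],u[0]])
    s=(C[:,:2]-h[:2])@u;t=(C[:,:2]-h[:2])@w
    for lo,hi in((-.1,-.06),(.06,.1)):
        m=(s<-.015)&(s>-.09)&(t>lo)&(t<hi)&(C[:,2]>.12)&(C[:,2]<.3)
        if m.sum()>50:
            v=cv2.fitLine(np.c_[s[m],C[m,2]].astype(np.float32),cv2.DIST_HUBER,0,.01,.01)[:2].ravel();print("lid deg",np.degrees(np.arctan2(v[1],-v[0]))%180,m.sum())
    print([np.round(d["centre"],3) for d in pinpoint("lid_grip",q)])
A=np.vstack([cloud(q) for q in P])
print(scoop(A,(.597,-.218),.022,.058,hd=np.radians(130)),scoop(A,(.597,-.218),.033,.052,hd=4.0),scoop(A,(.597,-.218),.045,.046))
cv2.imwrite("pics/e.png",np.vstack([P[0]["frame"][80:280,100:500],P[1]["frame"][0:380,240:640]])[:,:,::-1])
E
```

```text
t 23.07 tcp [0.5505 0.2018 0.3104] w 0.0074 F [-10.1   0.3  13.7] down [ 0.003  0.002 -1.   ] q [0.35 0.4  0.44 1.6  0.   2.01]
turn 0.001 shift now [ 5.4 -0.7 -2.2] shift after turn [ 5.4 -0.7 -2.2]
lid deg 59.58152 356
[array([0.552, 0.202, 0.324])]
lid deg 59.580162 60
lid deg 59.693657 206
[array([0.55 , 0.206, 0.326])]
(array([ 0.5979, -0.2151]), np.float64(129.7), 171, 152, np.float64(0.083), np.float64(0.0687)) (array([ 0.5987, -0.2181]), np.float64(-129.9), 239, 139, np.float64(0.091), np.float64(0.0623)) (array([ 0.5964, -0.2184]), np.float64(-176.5), 320, 117, np.float64(0.095), np.float64(0.0563))
```

View pics/e.png

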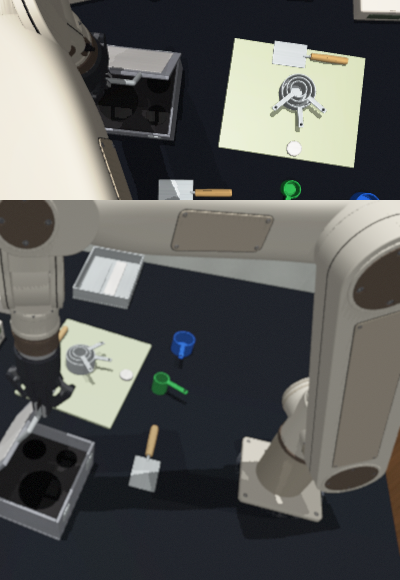

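The lid is open at about 59.6° with the bar in the gripper (top, (125,82)), and the nest is intact at (297,93). I'll hold for a moment, then hand in.

{"fn": "play_rows", "kwargs": {"plan": [[0,0,0,0,0,0,1],[0,0,0,0,0,0,1],[0,0,0,0,0,0,1],[0,0,0,0,0,0,1],[0,0,0,0,0,0,1],[0,0,0,0,0,0,1],[0,0,0,0,0,0,1],[0,0,0,0,0,0,1]]}}

```text
clock: 23.93
eef_pos: [0.5504, 0.2018, 0.3104]
tool_rot: [0.522, 0.478, -0.52, 0.478]
ft_force: [-9.5, 0.8, 13.3]
grip_width: 0.0079
```

```bash
python3 -c "
from h import *
plan(.5505,.2018,.3104,-5)
print([np.round(pinpoint(t,camera('side')) [0]['centre'],3) for t in('spatula','tin_lid','lid_grip')])
print(job_done())"
```

```text
t 23.93 tcp [0.5504 0.2018 0.3104] w 0.0079 F [-9.5  0.8 13.3] down [ 0.003  0.002 -1.   ] q [0.35 0.4  0.44 1.6  0.   2.01]
turn 0.001 shift now [-0.   0.1 -0. ] shift after turn [-0.   0.1 -0. ]
[array([ 0.699, -0.256,  0.006]), array([ 0.45 , -0.218,  0.009]), array([0.551, 0.205, 0.324])]
the job is handed in; nothing more can be done
None
```

The job is handed in, at about 24 s on the clock. The scoops are nested on the plate, and the gripper is holding the lid open at about 60°.

- **Nest:** I put the medium scoop into the large one and the small one into the medium, carrying each by its handle. The axes measured within 4 mm of each other. The rim heights match each scoop standing flat on the floor of the next.
- **Lid:** I gripped the bow handle's bar and opened the lid to 59.6–59.7°, measured from both cameras' depth. Over the last 0.9 s the arm did not move, and the wrist force held steady at about 16 N.
- **Bystanders:** The spatula and the tin lid measured within about 4 mm of where they started.

One check failed: while the small scoop was over the nest, the arm hid it, so the depth fit was unusable. I lowered it on the robot's own position and the side camera's detection, which agreed to about 4 mm. Later views confirmed it had seated properly. No other check failed or disagreed.

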